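Start the hand bolt of a tray display stand

ROBOT

A 6-joint arm with a two-finger parallel gripper is mounted at the origin on the work surface. World frame = base frame: x ahead of the robot, y to its left, z up, the work surface at z = 0. Lengths are in m, angles in rad, forces in N, time in s.
With the tool pointing down it reaches from about 0.25 to 0.725 m from the base axis. Payload 4 kg.
Tool frame: the origin (TCP) lies on the centre line of the jaws, within the pads' length; the fingertips stand ahead of it and the grasp point (between the pads) lies 11 mm behind it (bot.tip_extent is the z of the fingertips in the tool frame, in m); z points along the fingers, y is the direction in which the jaws open and shut (so a half turn about z gives the same grasp; the last joint's range is limited). The gripper opens to 85 mm and grips with 20 to 120 N. Pads are 22 mm wide; open, the fingers measure 114 mm over their backs; the gripper's body (76 mm by 85 mm) begins 54 mm behind the grasp point. The pads swing forward as they close: fully open they stand 13 mm farther back than shut.
Start: joints at [1.137, 0.241, 0.005, 1.335, 0, 1.571], TCP at [0.21, 0.454, 0.216] pointing down, gripper open.
Joint ranges: [-2.72, 2.72], [-1.05, 1.87], [-1.09, 1.28], [-1.99, 2.15], [-1.42, 1.44], [-3.14, 3.14]. Speed limits (rad/s): [2.79, 2.79, 3.14, 3.14, 3.14, 3.14].

INTERFACE

Orientations are given as a unit quaternion [x, y, z, w].
In Python, from workcell import bot gives the robot as it stands.
- The arm moves only by the shell command python3 -m jog 'ROWS'. ROWS is JSON, a list that holds one entry, the list of rows, each a list of 7 numbers: the shift along the world's x, y, z in m, then the turn, a rotation vector about the world's x, y, z in degrees, then the closure in counts, from 0 (fully open) to 255 (shut). In form: [[[tx, ty, tz, ax, ay, az, fingers], ...]]. A call has 1 to 10 rows; each row is the pose to reach, as a shift and turn from the pose commanded when the call began; what a row does not reach only later rows make up. A row lasts 1/12 s, in which the tool goes at most 41.7 mm and 7.16 degrees, less where a joint would pass 70% of its speed; a pose out of reach is approached as far as the arm can. A call with a gripper value outside its range is refused whole. The fingers move at their own pace and stop on an object; the grip force is fixed at half the most. Time passes only in rows, so rows that repeat a pose let the fingers close. It gives the time, the measured TCP pose, the force and the opening at its end, in the units of the state.
- bot.get_obs(): the state, without advancing time (a new reading comes with each control period).
- bot.camera(name): name is "scene" or "top" or "wrist"; returns the picture (384x512x3 uint8, blue, green, red); there is no depth.
- bot.camera_model(name): a dict with "K" (3x3 intrinsics, pixels), "T" (4x4, takes a point from camera to world coordinates). Camera axes: x right, y down, z forward; pixel columns grow to the right and rows downward; lengths in m; the calibration is good to about 2 mm. A picture is of the moment at which its call begins: read the wrist's pose just before it. camera_model takes no time and is no camera call; for the wrist camera it gives the pose at the moment of the call.
- bot.job_done(): hands the job in, once; it reports no verdict.
The state is a dict: "clock": time; "joint_pos": joint angles; "joint_vel": joint speeds; "tau": joint torques, N m; "eef_pos": TCP position; "tool_rot": TCP orientation; "ft_force": force on the tool from outside, world axes, zero at the start; "ft_torque": the same for the moment, N m; "grip_width": finger opening in m.
Only numpy, scipy, OpenCV 4.12 (cv2) and the standard library are available. Lean on these libraries where they do the work, as an engineer would, in place of code of your own. Each camera call takes 0.05 s, during which the arm holds its last target. There are 200 camera calls.

TASK

The round tray has been set on its display stand and its hand bolt only dropped in loose: take away the bottle standing in the way beside the knob and stand it upright on the counter, clear of the tray. Then turn the bolt backward (counter-clockwise from above), without lifting it out, until you feel the thread drop, and from there forward (clockwise) one turn, so that it is started but not run down tight. Finish while still gripping the knob upright, and leave the other goods where they are.

Things in the scene. Friction and masses are not known exactly. Their poses are not given: they have to be found in the camera images.
- stand: white display stand fixed to the counter: foot disc 170 mm across, column 44 mm across, round wooden tray 250 mm across, its flat top 90 mm above the counter. Origin on its axis at counter height, z up, x and y pointing anywhere. Hidden in the column is a right-hand two-start thread: 12 mm of height per turn, about 1.2 mm of up and down play once engaged
- tray_hole (a point): centre of the tray's bolt hole (33 mm across) in the tray's top face; axes as the stand's. Heights of the bolt's flange above it: 20 to 22 mm at the start, loose on the thread's end; 24 mm at the top of the climb; 18 mm just after the drop; 6 mm after one turn forward; 0 tight
- bolt: loose upright hand bolt, 0.16 kg, in the tray's hole: black ribbed round knob 42 mm across, 29 mm tall, on a steel flange 50 mm across, 5 mm thick; plain shank 30 mm across below. Origin on its axis under the flange, z up; the knob is 5 to 34 mm above it. It shifts about 1 mm in its hole, turns easily and stays where it is let go
- knob_mid (a point): point on the bolt's axis half way up the knob, 20 mm above the flange's underside. Turned backward (counter-clockwise from above) the bolt climbs 12 mm per turn and, after 0.2 to 0.4 turn, becomes free to drop 6 mm when let go or lowered; turned forward (clockwise) from there it screws down 12 mm per turn
- knob_mark (a point): small raised mark on the knob's top, 16.5 mm from the bolt's axis on the bolt's +x side, 34.5 mm above the flange's underside. At the start it is on the stand's -y side; the drop comes as it passes some 8 degrees beyond the stand's +x axis
- tray_bottle: dark corked bottle standing on the tray about 80 mm from the bolt, in the gripper's way: 50 mm across up to 90 mm, then narrowing to a cork 27 mm across, 122 mm tall in all, 0.2 kg. Origin at the centre of its underside, z up
- spare_bottle: bottle of the same kind standing on the counter; bystander. Origin under its centre
- crock: terracotta crock of wooden spoons, 104 mm across, spoons up to 235 mm high and spreading to 160 mm across; bystander. Origin under its centre
- soap_box: closed soap box 90 x 62 x 36 mm lying on the counter; bystander. Origin under its centre

How it is judged:
By the outcome, as a careful person would: the job done as asked, in the order asked, and still so for the second after the job is handed in, while the arm keeps its last pose, push and grip.
It also fails if it takes over 72 s, if anything falls off the work surface, if the arm or the gripper's body presses on something with over 40 N, if the wrist force passes 120 N, or if a joint passes its speed limit or range.

## Working session

There is one attempt and no reset: what is moved stays moved. The work goes in short steps, Python scripts to look and compute and a shell command to move; the robot and the scene stay as the last step left them, time stands still between calls to the robot, and variables do not carry over. Pictures are saved under pics/ and viewed, about 8 in all and at most 12, crops included, and the job is handed in when it is done.

```bash
mkdir -p pics
python3 - <<'E'
from workcell import bot
import cv2,numpy as np
o=bot.get_obs();print({k:np.round(v,3).tolist() for k,v in o.items()},bot.tip_extent)
for n in("scene","top","wrist"):
    m=bot.camera_model(n);print(n,np.round(m["K"],1).tolist(),np.round(m["T"],4).tolist())
    cv2.imwrite(f"pics/{n}0.png",bot.camera(n))
a=[cv2.imread(f"pics/{n}0.png") for n in("scene","top")]
cv2.imwrite("pics/w0.png",a[0]);
E
```

```text
{'clock': 0.0, 'joint_pos': [1.137, 0.241, 0.004, 1.335, -0.0, 1.571], 'joint_vel': [0.001, 0.0, -0.002, -0.0, -0.001, -0.001], 'tau': [0.002, -37.232, 25.241, 0.017, 0.0, -0.0], 'eef_pos': [0.21, 0.453, 0.215], 'tool_rot': [0.215, 0.977, -0.001, -0.0], 'ft_force': [-0.033, -0.021, 0.713], 'ft_torque': [-0.019, 0.023, 0.003], 'grip_width': 0.086} 0.008
scene [[366.3, 0.0, 255.8], [0.0, 366.3, 198.2], [0.0, 0.0, 1.0]] [[0.4726, 0.7441, -0.4721, 0.9776], [0.8812, -0.3901, 0.2671, -0.2496], [0.0146, -0.5423, -0.8401, 0.9371], [0.0, 0.0, 0.0, 1.0]]
top [[364.8, 0.0, 255.2], [0.0, 364.8, 195.5], [0.0, 0.0, 1.0]] [[0.0098, -0.9976, 0.0686, 0.4322], [-1.0, -0.0098, 0.0002, -0.0074], [0.0005, -0.0686, -0.9976, 1.0714], [0.0, 0.0, 0.0, 1.0]]
wrist [[320.3, 0.0, 253.7], [0.0, 320.3, 190.5], [0.0, 0.0, 1.0]] [[0.4201, 0.8762, 0.2364, 0.1488], [0.9075, -0.405, -0.1118, 0.4812], [-0.0022, 0.2615, -0.9652, 0.373], [0.0, 0.0, 0.0, 1.0]]
```

View pics/scene0.png

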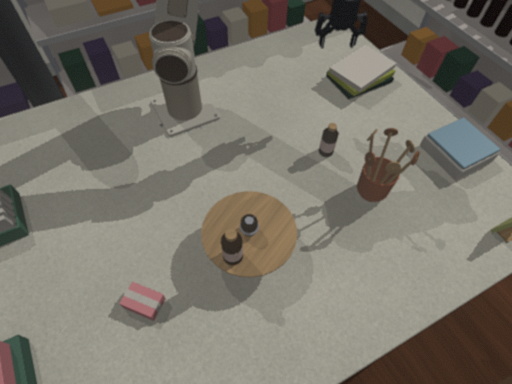

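View pics/top0.png

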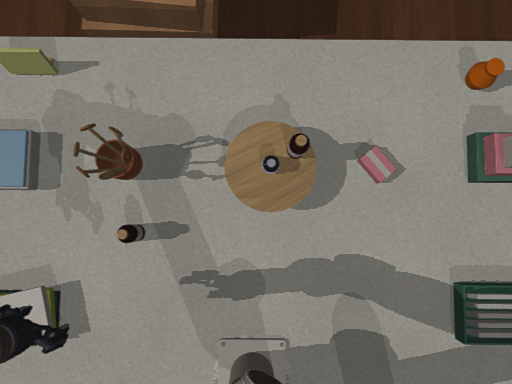

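Scene: knob near (249,223), tray bottle (232,245), soap box (142,300), spare bottle (329,140). Top: tray (270,166), knob (271,164), tray bottle (299,146). Enlarging both for measurement.

Run:
```python
import cv2,numpy as np
t=cv2.imread("pics/top0.png")[115:220,220:325]; s=cv2.imread("pics/scene0.png")[185:285,200:300]
r=lambda a:cv2.resize(a,(400,400),interpolation=cv2.INTER_CUBIC)
im=np.hstack([r(t),r(s)])
im=cv2.convertScaleAbs(im,alpha=1.6,beta=10)
cv2.imwrite("pics/crop1.png",im)
```

```text
(no output)
```

View pics/crop1.png

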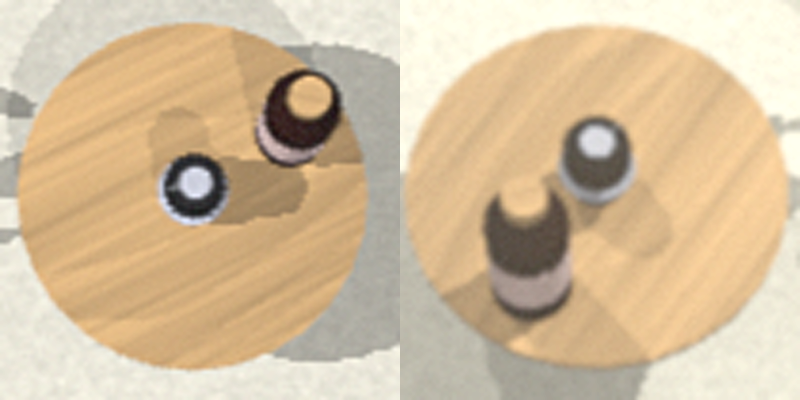

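```bash
cat > h.py <<'E'
from workcell import bot
import cv2,numpy as np
def ray(m,p):
    d=m["T"][:3,:3]@np.linalg.solve(m["K"],[p[0],p[1],1]);return m["T"][:3,3],d/np.linalg.norm(d)
def tri(L):
    A=np.zeros((3,3));b=np.zeros(3);
    for m,p in L:
        m={k:np.array(v) for k,v in m.items()};c,d=ray(m,p);P=np.eye(3)-np.outer(d,d);A+=P;b+=P@c
    x=np.linalg.solve(A,b)
    return x,[round(float(np.linalg.norm((np.eye(3)-np.outer(d,d))@(x-c))),4) for c,d in [ray({k:np.array(v) for k,v in m.items()},p) for m,p in L]]
def onz(m,p,z):
    m={k:np.array(v) for k,v in m.items()};c,d=ray(m,p);return c+d*(z-c[2])/d[2]
def proj(m,X):
    T=np.array(m["T"]);q=np.array(m["K"])@(T[:3,:3].T@(np.array(X)-T[:3,3]));return q[:2]/q[2]
E
python3 - <<'E'
from h import *
t,s=bot.camera_model("top"),bot.camera_model("scene")
np.set_printoptions(precision=4,suppress=True)
for n,a,b in(("knob",(271.1,162.5),(249.2,220)),("cork",(301.1,139.9),(230.5,234.2)),("tray",(270.4,166.2),(249.1,233.9)),("box",(378,164),(142,300)),("spare cork",(123,235),(333,127))):print(n,*tri([(t,a),(s,b)]))
print(onz(t,(271.1,162.5),.145),onz(s,(249.2,220),.145),onz(t,(301.1,139.9),.212),onz(s,(230.5,234.2),.212))
E
```

```text
knob [ 0.5817 -0.045   0.1472] [0.0021, 0.0021]
cork [ 0.6263 -0.1143  0.2105] [0.0014, 0.0014]
tray [ 0.5829 -0.0461  0.0757] [0.0022, 0.0022]
box [ 0.5996 -0.3575  0.0277] [0.0031, 0.0031]
spare cork [0.3933 0.3418 0.1124] [0.0045, 0.0045]
[ 0.5811 -0.0471  0.145 ] [ 0.5814 -0.0425  0.145 ] [ 0.6254 -0.1154  0.212 ] [ 0.6276 -0.1134  0.212 ]
```

```bash
python3 -m jog '[[[0,0,0.04,0,0,0,0],[0,0,0.08,0,0,-5,0],[0.022,-0.03,0.085,0,0,-10,0],[0.044,-0.06,0.085,0,0,-15,0],[0.066,-0.09,0.085,0,0,-20,0],[0.088,-0.12,0.085,0,0,-26,0],[0.11,-0.15,0.085,0,0,-32,0],[0.132,-0.18,0.085,0,0,-32,0],[0.154,-0.21,0.085,0,0,-32,0],[0.176,-0.24,0.085,0,0,-32,0]]]' && python3 -m jog '[[[0.022,-0.03,0,0,0,0,0],[0.044,-0.06,0,0,0,0,0],[0.066,-0.09,0,0,0,0,0],[0.088,-0.12,0,0,0,0,0],[0.11,-0.15,0,0,0,0,0],[0.132,-0.18,0,0,0,0,0],[0.154,-0.21,0,0,0,0,0],[0.176,-0.24,0,0,0,0,0],[0.198,-0.27,0,0,0,0,0],[0.22,-0.3,0,0,0,0,0]]]' && python3 -m jog '[[[0.02,-0.028,0,0,0,0,0],[0.02,-0.028,0,0,0,0,0],[0.02,-0.028,0,0,0,0,0]]]'
python3 - <<'E'
from h import *
np.set_printoptions(precision=4,suppress=True)
o=bot.get_obs();print({k:np.round(o[k],4).tolist() for k in("clock","joint_pos","eef_pos","tool_rot","ft_force")})
m=bot.camera_model("wrist");im=bot.camera("wrist");cv2.imwrite("pics/wr1.png",im);np.savez("wr1.npz",K=m["K"],T=m["T"])
print(proj(m,[.5815,-.045,.145]),proj(m,[.6263,-.1143,.212]),proj(m,[.583,-.046,.09]))
cv2.imwrite("pics/wr1b.png",cv2.resize(im,(800,600),interpolation=cv2.INTER_CUBIC))
E
```

```text
clock: 0.98
eef_pos: [0.3867, 0.212, 0.301]
tool_rot: [0.476, 0.879, -0.0, -0.0]
ft_force: [1.4, 0.1, -0.6]
grip_width: 0.0853
clock: 1.82
eef_pos: [0.6067, -0.088, 0.3006]
tool_rot: [0.476, 0.879, -0.0, -0.0]
ft_force: [-0.0, -0.2, 1.7]
grip_width: 0.0856
clock: 2.07
eef_pos: [0.6264, -0.1161, 0.2984]
tool_rot: [0.477, 0.879, -0.001, -0.002]
ft_force: [-0.4, 0.3, 0.4]
grip_width: 0.0854
{'clock': 2.0667, 'joint_pos': [-0.1833, 0.5334, 0.6489, 1.6902, 0.0002, 0.812], 'eef_pos': [0.6264, -0.1161, 0.2984], 'tool_rot': [0.4774, 0.8787, -0.0005, -0.0019], 'ft_force': [-0.3958, 0.2979, 0.3836]}
[256.4838  84.8651] [256.512  189.7298] [256.8651  89.4699]
```

View pics/wr1b.png

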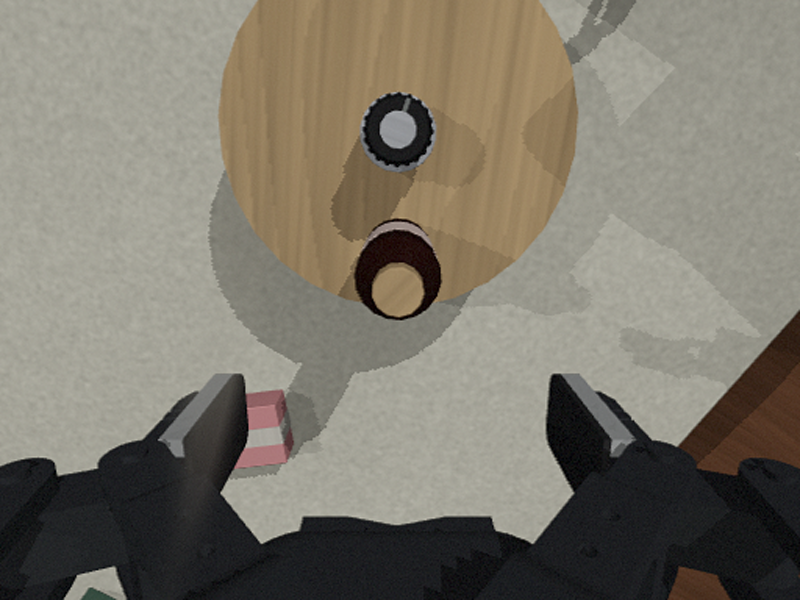

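Wrist picture: cork at about (398,291), knob centre (398,129), mark at (408,102) in 800x600 coordinates; the bottle lies on the jaws' centre line.

Run:
```python
from h import *
np.set_printoptions(precision=4,suppress=True)
t,s=bot.camera_model("top"),bot.camera_model("scene");w=dict(np.load("wr1.npz"))
f=lambda x,y:((x+.5)*.64-.5,(y+.5)*.64-.5)
print("knob",*tri([(t,(271.1,162.5)),(s,(249.2,220)),(w,f(398,129))]),onz(w,f(398,129),.145))
print("cork",*tri([(t,(301.1,139.9)),(s,(230.5,234.2)),(w,f(398,291))]),onz(w,f(398,291),.212))
print("tray w",onz(w,f(398,118),.09))
k=onz(w,f(398,129),.145);a=onz(w,f(408,102),.1455)-k;print("mark",np.hypot(*a[:2]),np.degrees(np.arctan2(a[1],a[0])))
```

```text
knob [ 0.5806 -0.0447  0.1464] [0.0023, 0.0024, 0.0018] [ 0.5788 -0.0441  0.145 ]
cork [ 0.6253 -0.114   0.2087] [0.002, 0.0014, 0.0016] [ 0.6234 -0.1126  0.212 ]
tray w [ 0.5729 -0.0352  0.09  ]
mark 0.015974679773978925 101.66340002965786
```

```bash
python3 -m jog '[[[-0.001,0,-0.03,0,0,0,0],[-0.001,0,-0.065,0,0,0,0],[-0.001,0,-0.1,0,0,0,0],[-0.001,0,-0.125,0,0,0,0],[-0.001,0,-0.144,0,0,0,0],[-0.001,0,-0.144,0,0,0,0],[-0.001,0,-0.144,0,0,0,255],[-0.001,0,-0.144,0,0,0,255],[-0.001,0,-0.144,0,0,0,255],[-0.001,0,-0.144,0,0,0,255]]]' && python3 -m jog '[[[0,0,0,0,0,0,255],[0,0,0,0,0,0,255],[0,0,0,0,0,0,255],[0,0,0,0,0,0,255],[0,0,0.005,0,0,0,255],[0,0,0.015,0,0,0,255],[0,0,0.03,0,0,0,255],[0,0,0.05,0,0,0,255],[0,0,0.07,0,0,0,255],[0,0,0.08,0,0,0,255]]]'
```

```text
clock: 2.95
eef_pos: [0.6267, -0.1145, 0.1606]
tool_rot: [0.476, 0.879, 0.001, 0.003]
ft_force: [-0.5, 0.5, 3.6]
grip_width: 0.0449
clock: 3.78
eef_pos: [0.6262, -0.1145, 0.2407]
tool_rot: [0.476, 0.879, 0.001, 0.002]
ft_force: [0.1, 1.0, -0.6]
grip_width: 0.0449
```

Run:
```python
from h import *
o=bot.get_obs();print({k:np.round(o[k],4).tolist() for k in("clock","eef_pos","ft_force","grip_width")})
a=bot.camera("wrist")[150:384,100:412];b=bot.camera("scene")[165:285,180:310]
im=np.vstack([cv2.resize(a,(400,300)),cv2.resize(b,(325,300),interpolation=cv2.INTER_CUBIC)[:, :] if 0 else cv2.resize(b,(400,300),interpolation=cv2.INTER_CUBIC)])
cv2.imwrite("pics/v5.png",cv2.convertScaleAbs(np.hstack([im[:300],im[300:]]),alpha=1.5))
```

```text
{'clock': 3.7833, 'eef_pos': [0.6262, -0.1145, 0.2407], 'ft_force': [0.0881, 0.9575, -0.6461], 'grip_width': 0.0449}
```

View pics/v5.png

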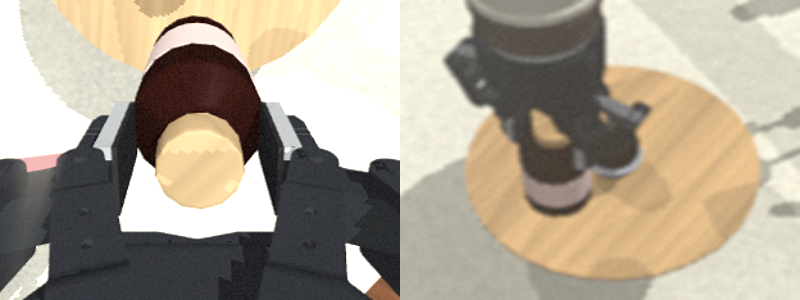

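The bottle is held upright between the pads (cork at (200,160) left) and has left the tray. Carry it to the free counter at about (0.42,-0.25).

```bash
python3 -m jog '[[[-0.01,-0.007,0,0,0,0,255],[-0.03,-0.02,0,0,0,0,255],[-0.06,-0.04,0,0,0,0,255],[-0.09,-0.06,0,0,0,0,255],[-0.12,-0.08,0,0,0,0,255],[-0.15,-0.1,0,0,0,0,255],[-0.18,-0.12,0,0,0,0,255],[-0.2,-0.133,0,0,0,0,255],[-0.206,-0.136,0,0,0,0,255],[-0.206,-0.136,0,0,0,0,255]]]' && python3 -m jog '[[[0,0,-0.01,0,0,0,255],[0,0,-0.035,0,0,0,255],[0,0,-0.065,0,0,0,255],[0,0,-0.095,0,0,0,255],[0,0,-0.12,0,0,0,255],[0,0,-0.14,0,0,0,255],[0,0,-0.15,0,0,0,255],[0,0,-0.158,0,0,0,255],[0,0,-0.163,0,0,0,255],[0,0,-0.163,0,0,0,255]]]' && python3 -m jog '[[[0,0,-0.002,0,0,0,255],[0,0,-0.003,0,0,0,255],[0,0,-0.003,0,0,0,255]]]'&& python3 -m jog '[[[0,0,-0.001,0,0,0,255],[0,0,-0.002,0,0,0,255],[0,0,-0.003,0,0,0,255],[0,0,-0.003,0,0,0,255]]]'
```

```text
clock: 4.72
eef_pos: [0.4172, -0.2508, 0.2364]
tool_rot: [0.477, 0.879, 0.0, -0.001]
ft_force: [0.9, 0.4, -2.5]
grip_width: 0.045
clock: 5.55
eef_pos: [0.4195, -0.2499, 0.0734]
tool_rot: [0.476, 0.88, 0.0, -0.0]
ft_force: [-0.1, 0.7, -1.6]
grip_width: 0.045
clock: 5.8
eef_pos: [0.4198, -0.2507, 0.0719]
tool_rot: [0.476, 0.879, -0.0, 0.001]
ft_force: [-1.3, 0.5, -1.9]
grip_width: 0.0447
clock: 6.13
eef_pos: [0.4203, -0.2516, 0.0705]
tool_rot: [0.476, 0.879, -0.001, 0.002]
ft_force: [-2.6, 0.9, 10.3]
grip_width: 0.0451
```

```bash
python3 -m jog '[[[0,0,0.001,0,0,0,200],[0,0,0.001,0,0,0,120],[0,0,0.001,0,0,0,60],[0,0,0.001,0,0,0,0],[0,0,0.001,0,0,0,0],[0,0,0.001,0,0,0,0],[0,0,0.02,0,0,0,0],[0,0,0.05,0,0,0,0],[0,0,0.09,0,0,0,0],[0,0,0.13,0,0,0,0]]]' && python3 -m jog '[[[0,0,0.04,0,0,0,0],[0,0,0.08,0,0,0,0],[0.01,0.01,0.11,0,0,0,0],[0.035,0.035,0.11,0,0,0,0],[0.06,0.06,0.11,0,0,0,0],[0.06,0.06,0.11,0,0,0,0],[0.06,0.06,0.11,0,0,0,0]]]'
python3 - <<'E'
from h import *
np.set_printoptions(precision=4,suppress=True)
o=bot.get_obs();print({k:np.round(o[k],4).tolist() for k in("clock","joint_pos","eef_pos","tool_rot","ft_force")})
m=bot.camera_model("wrist");im=bot.camera("wrist");np.savez("wr2.npz",K=m["K"],T=m["T"])
s=bot.camera("scene");t=bot.camera("top")
cv2.imwrite("pics/v6a.png",im)
c=lambda a,w:cv2.resize(a,(w,300),interpolation=cv2.INTER_CUBIC)
cv2.imwrite("pics/v6.png",np.vstack([np.hstack([c(im,400),c(s,400)]),np.hstack([c(t,400),c(t[110:260,230:430],400)])]))
E
```

```text
clock: 6.97
eef_pos: [0.4181, -0.2496, 0.1984]
tool_rot: [0.476, 0.879, 0.0, -0.002]
ft_force: [1.0, -0.3, 0.2]
grip_width: 0.0851
clock: 7.55
eef_pos: [0.4799, -0.189, 0.3074]
tool_rot: [0.475, 0.88, -0.0, -0.001]
ft_force: [-0.6, -0.8, -0.2]
grip_width: 0.0855
{'clock': 7.55, 'joint_pos': [-0.3751, 0.2561, 0.2602, 1.5761, -0.0002, 0.6138], 'eef_pos': [0.4799, -0.189, 0.3074], 'tool_rot': [0.4746, 0.8802, -0.0001, -0.0006], 'ft_force': [-0.6172, -0.8327, -0.2239]}
```

View pics/v6.png

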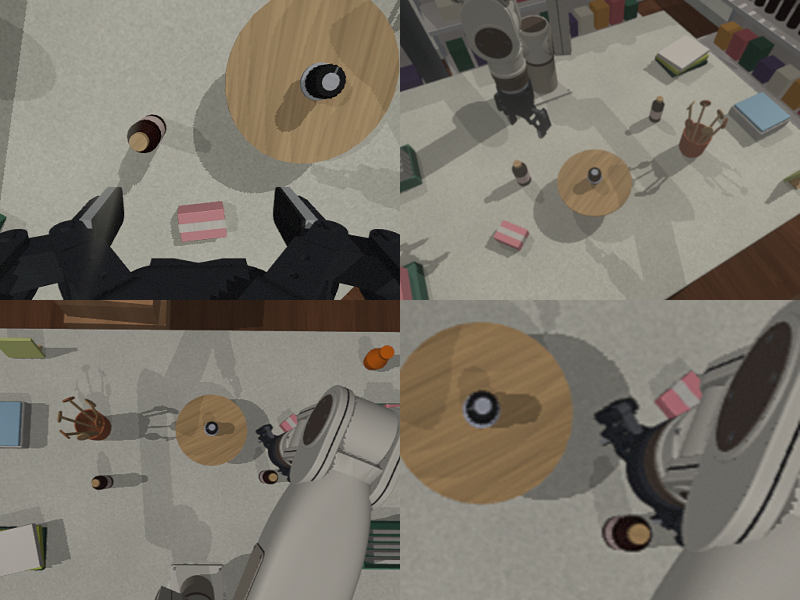

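The bottle stands upright on the counter, clear of tray and box; knob in this wrist view at about (330,82) in the top-left quarter.

Run:
```python
from h import *
np.set_printoptions(precision=4,suppress=True)
t,s=bot.camera_model("top"),bot.camera_model("scene");w=dict(np.load("wr1.npz"));w2=dict(np.load("wr2.npz"))
f=lambda x,y:((x+.5)*.64-.5,(y+.5)*.64-.5)
# bright knob-cap centroid in wrist picture 2
im=cv2.imread("pics/v6a.png");x0,y0=385,75;g=cv2.cvtColor(im[y0:140,x0:465],cv2.COLOR_BGR2HSV)
mk=((g[...,1]<60)&(g[...,2]>110)).astype(np.uint8);n,l,st,c=cv2.connectedComponentsWithStats(mk)
print([(st[i,4],c[i]+[x0,y0]) for i in range(1,n) if st[i,4]>30])
p2=(422,104.7)
for z in(.143,.145,.147):print(z,onz(w,f(398,129),z),onz(w2,p2,z))
print(tri([(w,f(398,129)),(w2,p2)]),tri([(t,(271.1,162.5)),(s,(249.2,220)),(w,f(398,129)),(w2,p2)]))
```

```text
[(np.int32(189), array([396.7619,  91.3915])), (np.int32(390), array([422.9538, 103.9513])), (np.int32(32), array([400.6562, 125.0938]))]
0.143 [ 0.5787 -0.044   0.143 ] [ 0.5791 -0.0447  0.143 ]
0.145 [ 0.5788 -0.0441  0.145 ] [ 0.5782 -0.0453  0.145 ]
0.147 [ 0.5789 -0.0443  0.147 ] [ 0.5774 -0.0458  0.147 ]
(array([ 0.5789, -0.0444,  0.143 ]), [0.0004, 0.0004]) (array([ 0.58  , -0.0446,  0.1438]), [0.0029, 0.0025, 0.0013, 0.0012])
```

```bash
python3 -m jog '[[[0.02,0.029,0,0,0,0,0],[0.04,0.058,0,0,0,0,0],[0.06,0.087,0,0,0,0,0],[0.08,0.116,0,0,0,0,0],[0.1,0.1455,-0.01,0,0,0,0],[0.1005,0.1455,-0.04,0,0,0,0],[0.1005,0.1455,-0.08,0,0,0,0],[0.1005,0.1455,-0.1,0,0,0,0],[0.1005,0.1455,-0.1,0,0,0,0],[0.1005,0.1455,-0.1,0,0,0,0]]]'
python3 - <<'E'
from h import *
np.set_printoptions(precision=4,suppress=True)
o=bot.get_obs();print({k:np.round(o[k],4).tolist() for k in("clock","joint_pos","eef_pos","tool_rot","ft_force")})
m=bot.camera_model("wrist");im=bot.camera("wrist");np.savez("wr3.npz",K=m["K"],T=m["T"]);cv2.imwrite("pics/v7a.png",im)
print(proj(m,[.579,-.0447,.145]))
cv2.imwrite("pics/v7.png",cv2.resize(im[90:340,100:412],(749,600),interpolation=cv2.INTER_CUBIC))
E
```

```text
clock: 8.53
eef_pos: [0.5784, -0.0458, 0.2073]
tool_rot: [0.477, 0.879, -0.001, -0.002]
ft_force: [0.3, 0.0, 1.0]
grip_width: 0.0855
{'clock': 8.5333, 'joint_pos': [-0.0789, 0.408, 0.2178, 1.3839, -0.0001, 0.915], 'eef_pos': [0.5784, -0.0458, 0.2073], 'tool_rot': [0.4768, 0.879, -0.0007, -0.0015], 'ft_force': [0.3249, 0.0051, 0.9691]}
[257.0349 199.6836]
```

View pics/v7.png

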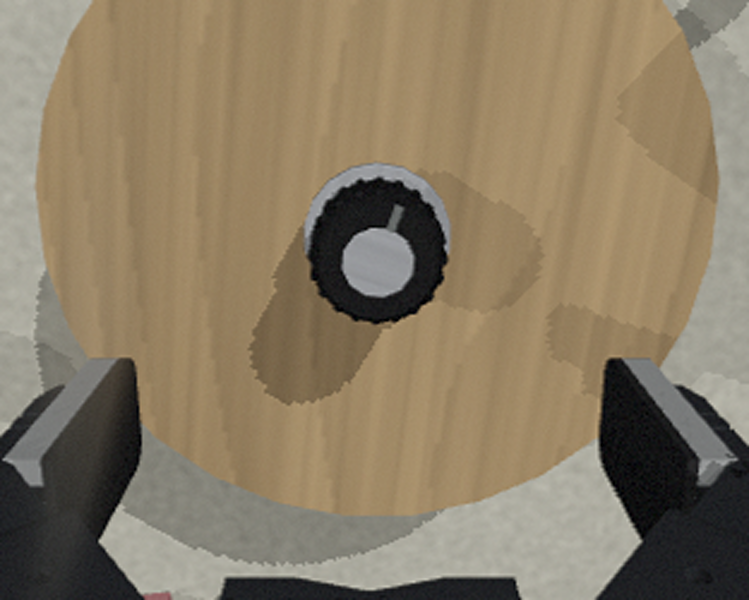

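The knob is at px (257,199), within 1–2 mm of the jaws' mid-plane (254); mark at upper right (397,217 in crop). Descend and grip.

```bash
python3 -m jog '[[[0.001,0.0005,-0.03,0,0,0,0],[0.001,0.0005,-0.06,0,0,0,0],[0.001,0.0005,-0.075,0,0,0,0],[0.001,0.0005,-0.08,0,0,0,0],[0.001,0.0005,-0.08,0,0,0,0]]]' && python3 -m jog '[[[0,0,0,0,0,0,255],[0,0,0,0,0,0,255],[0,0,0,0,0,0,255],[0,0,0,0,0,0,255],[0,0,0,0,0,0,255],[0,0,0,0,0,0,255],[0,0,0,0,0,0,255],[0,0,0,0,0,0,255]]]' && python3 -m jog '[[[0,0,0,0,0,0,255],[0,0,0,0,0,0,255]]]'; python3 -c "
from workcell import bot
o=bot.get_obs();print([o[k] for k in('ft_force','ft_torque','joint_pos')])"
```

```text
clock: 9.0
eef_pos: [0.5811, -0.0449, 0.129]
tool_rot: [0.476, 0.879, 0.0, 0.0]
ft_force: [0.5, 0.5, 0.2]
grip_width: 0.0853
clock: 9.67
eef_pos: [0.5808, -0.0453, 0.1305]
tool_rot: [0.476, 0.879, -0.001, 0.001]
ft_force: [-4.2, -2.9, 8.6]
grip_width: 0.0001
clock: 9.83
eef_pos: [0.5808, -0.0453, 0.1305]
tool_rot: [0.476, 0.879, -0.001, 0.001]
ft_force: [-4.1, -1.1, 8.7]
grip_width: -0.0002
[array([-4.07143104, -1.08592528,  8.74060764]), array([-0.44745379,  0.84905163, -0.01306335]), array([-0.07679019,  0.44890764,  0.07756788,  1.19748775, -0.00198908,
        0.91615695])]
```

Run:
```python
from h import *
im=bot.camera("wrist");s=bot.camera("scene");cv2.imwrite("pics/v8a.png",im)
m=bot.camera_model("scene");p=proj(m,[.58,-.045,.13]).astype(int);print(p)
b=s[p[1]-60:p[1]+40,p[0]-50:p[0]+50]
cv2.imwrite("pics/v8.png",cv2.convertScaleAbs(np.hstack([cv2.resize(im[110:330,110:400],(480,364)),cv2.resize(b,(320,364),interpolation=cv2.INTER_CUBIC)]),alpha=1.8,beta=15))
```

```text
[248 222]
```

View pics/v8.png

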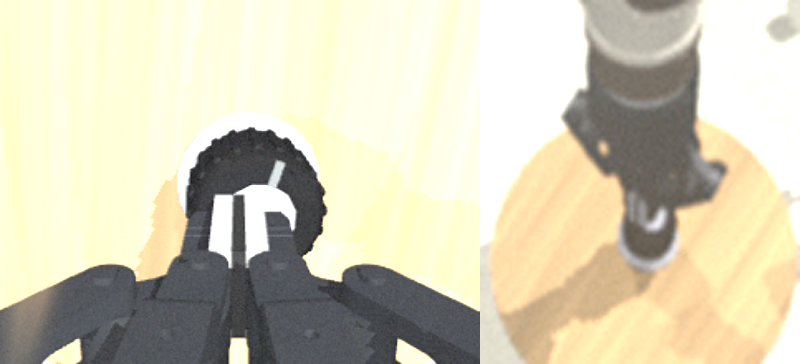

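The fingers closed on top of the knob. They are shut at (240,195), over the knob's cap, so the real fingertips sit about 22 mm farther back than tip_extent suggests. The bottle's width reading and the finger depth in the wrist view agree with that. I'll lift off, open and re-measure.

```bash
python3 -m jog '[[[0,0,0.005,0,0,0,255],[0,0,0.012,0,0,0,255],[0,0,0.025,0,0,0,100],[0,0,0.05,0,0,0,0],[0,0,0.08,0,0,0,0],[0,0,0.08,0,0,0,0],[0,0,0.08,0,0,0,0],[0,0,0.08,0,0,0,0],[0,0,0.08,0,0,0,0],[0,0,0.08,0,0,0,0]]]'
python3 - <<'E'
from h import *
np.set_printoptions(precision=4,suppress=True)
def cap(im,c):
    x0,y0=int(c[0])-40,int(c[1])-40;g=cv2.cvtColor(im[y0:y0+80,x0:x0+80],cv2.COLOR_BGR2HSV)
    mk=((g[...,1]<60)&(g[...,2]>105)).astype(np.uint8);n,l,st,cc=cv2.connectedComponentsWithStats(mk)
    return [(int(st[i,4]),(cc[i]+[x0,y0]).round(2),st[i,2:4]) for i in range(1,n) if st[i,4]>10]
m=bot.camera_model("wrist");im=bot.camera("wrist");cv2.imwrite("pics/v9a.png",im)
w3=dict(np.load("wr3.npz"))
print(bot.get_obs()["eef_pos"],"before",cap(cv2.imread("pics/v7a.png"),(257,199)),"now",cap(im,(257,199)))
print(onz(w3,(257.2,198.9),.145))
a=cv2.imread("pics/v7a.png")[150:260,195:325];b=im[150:260,195:325]
cv2.imwrite("pics/v9.png",cv2.resize(np.hstack([a,b]),(800,338),interpolation=cv2.INTER_CUBIC))
E
```

```text
clock: 10.77
eef_pos: [0.5799, -0.0442, 0.2067]
tool_rot: [0.476, 0.879, -0.001, -0.001]
ft_force: [-0.7, -0.6, -0.5]
grip_width: 0.0856
[ 0.5799 -0.0442  0.2068] before [(493, array([257.06, 170.47]), array([62, 37], dtype=int32)), (17, array([264.53, 180.06]), array([4, 9], dtype=int32)), (669, array([257.  , 198.83]), array([29, 29], dtype=int32))] now [(515, array([253.91, 172.4 ]), array([62, 38], dtype=int32)), (668, array([253.64, 201.61]), array([30, 28], dtype=int32))]
[ 0.5788 -0.0441  0.145 ]
```

View pics/v9.png

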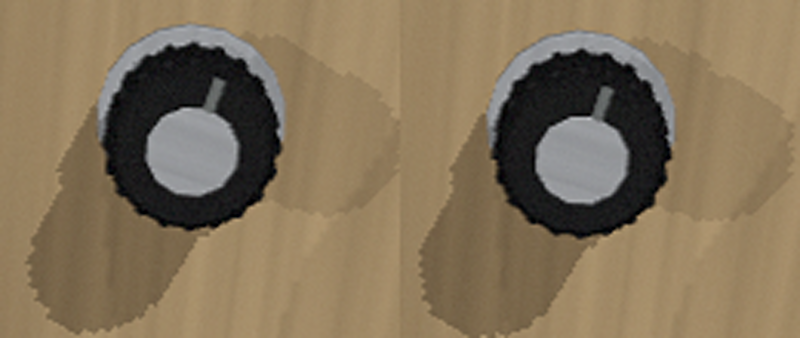

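The bolt is upright again with its mark unmoved, and the cap column (253.6) is on the jaws' mid-plane. Descend deeper and grip.

```bash
python3 -m jog '[[[0,0,-0.03,0,0,0,0],[0,0,-0.06,0,0,0,0],[0,0,-0.085,0,0,0,0],[0,0,-0.097,0,0,0,0],[0,0,-0.104,0,0,0,0],[0,0,-0.104,0,0,0,0]]]' && python3 -m jog '[[[0,0,0,0,0,0,255],[0,0,0,0,0,0,255],[0,0,0,0,0,0,255],[0,0,0,0,0,0,255],[0,0,0,0,0,0,255],[0,0,0,0,0,0,255]]]' && python3 -m jog '[[[0,0,0,0,0,0,255],[0,0,0,0,0,0,255]]]'; python3 -c "
from workcell import bot
o=bot.get_obs();print([o[k].round(3) for k in('ft_force','ft_torque','joint_pos')])"
```

```text
clock: 11.32
eef_pos: [0.5789, -0.0442, 0.1017]
tool_rot: [0.476, 0.879, -0.001, -0.002]
ft_force: [0.3, 0.8, -0.4]
grip_width: 0.0855
clock: 11.82
eef_pos: [0.5815, -0.0445, 0.1057]
tool_rot: [0.476, 0.879, 0.0, 0.001]
ft_force: [-1.5, -0.4, 6.3]
grip_width: 0.0402
clock: 11.98
eef_pos: [0.5815, -0.0444, 0.1057]
tool_rot: [0.476, 0.879, 0.0, 0.001]
ft_force: [-1.6, -0.7, 6.3]
grip_width: 0.0401
[array([-1.618, -0.727,  6.314]), array([-0.072,  0.263, -0.017]), array([-0.076,  0.468,  0.04 ,  1.14 , -0.   ,  0.916])]
```

```bash
python3 -m jog '[[[0,0,0.001,0,0,5,255],[0,0,0.001,0,0,11,255],[0,0,0.001,0,0,18,255],[0,0,0.001,0,0,25,255],[0,0,0.0015,0,0,32,255],[0,0,0.0015,0,0,39,255],[0,0,0.002,0,0,46,255],[0,0,0.002,0,0,53,255],[0,0,0.0025,0,0,60,255],[0,0,0.0025,0,0,60,255]]]'; python3 -c "
from workcell import bot
o=bot.get_obs();print([o[k].round(3) for k in('ft_force','ft_torque','joint_pos')])"
```

```text
clock: 12.82
eef_pos: [0.5815, -0.0438, 0.1077]
tool_rot: [-0.029, 1.0, 0.0, 0.001]
ft_force: [0.3, 2.2, 4.2]
grip_width: 0.0399
[array([0.293, 2.232, 4.167]), array([0.414, 0.083, 0.059]), array([-7.600e-02,  4.670e-01,  4.400e-02,  1.145e+00,  1.000e-03,
       -1.330e-01])]
```

```bash
python3 -m jog '[[[0,0,0,0,0,5,255],[0,0,0.0005,0,0,10,255],[0,0,0.0005,0,0,15,255],[0,0,0.0005,0,0,15,255]]]';python3 -m jog '[[[0,0,0,0,0,5,255],[0,0,0,0,0,5,255]]]';python3 -m jog '[[[0,0,0,0,0,5,255],[0,0,0,0,0,5,255]]]';python3 -m jog '[[[0,0,0.0005,0,0,5,255],[0,0,0.0005,0,0,5,255]]]'
```

```text
clock: 13.15
eef_pos: [0.5813, -0.0436, 0.1081]
tool_rot: [-0.157, 0.988, 0.0, 0.001]
ft_force: [-0.4, 2.0, 4.8]
grip_width: 0.0401
clock: 13.32
eef_pos: [0.5811, -0.0436, 0.1082]
tool_rot: [-0.2, 0.98, 0.0, 0.001]
ft_force: [-0.3, 1.9, 6.2]
grip_width: 0.0403
clock: 13.48
eef_pos: [0.5809, -0.0437, 0.1083]
tool_rot: [-0.243, 0.97, 0.0, 0.001]
ft_force: [-1.4, 2.5, 7.1]
grip_width: 0.0401
clock: 13.65
eef_pos: [0.5806, -0.0438, 0.1085]
tool_rot: [-0.284, 0.959, 0.0, 0.0]
ft_force: [-2.1, 2.1, 6.1]
grip_width: 0.0402
```

```bash
for i in 1; do python3 -m jog '[[[0,0,0,0,0,4,255],[0,0,0,0,0,4,255]]]';python3 -m jog '[[[0,0,0,0,0,4,255],[0,0,0,0,0,4,255]]]';python3 -m jog '[[[0,0,0,0,0,4,255],[0,0,0,0,0,4,255]]]';done
```

```text
clock: 13.82
eef_pos: [0.5805, -0.0439, 0.1085]
tool_rot: [-0.317, 0.948, 0.0, 0.0]
ft_force: [-3.0, 2.0, 6.8]
grip_width: 0.0402
clock: 13.98
eef_pos: [0.5802, -0.044, 0.1084]
tool_rot: [-0.35, 0.937, 0.0, -0.0]
ft_force: [-3.0, 0.9, 8.2]
grip_width: 0.0403
clock: 14.15
eef_pos: [0.58, -0.0441, 0.1084]
tool_rot: [-0.383, 0.924, 0.0, -0.0]
ft_force: [-3.0, 1.4, 7.0]
grip_width: 0.0405
```

```bash
python3 -m jog '[[[0,0,0,0,0,4,255],[0,0,0,0,0,4,255]]]';python3 -m jog '[[[0,0,0,0,0,4,255],[0,0,0,0,0,4,255]]]'
```

```text
clock: 14.32
eef_pos: [0.5799, -0.0441, 0.1083]
tool_rot: [-0.415, 0.91, 0.0, -0.0]
ft_force: [-3.5, 0.8, 6.6]
grip_width: 0.0404
clock: 14.48
eef_pos: [0.5798, -0.0442, 0.108]
tool_rot: [-0.446, 0.895, 0.0, -0.001]
ft_force: [-2.3, 0.7, 5.7]
grip_width: 0.0406
```

```bash
python3 -m jog '[[[0,0,0,0,0,4,255],[0,0,0,0,0,4,255]]]';python3 -m jog '[[[0,0,0,0,0,4,255],[0,0,0,0,0,4,255]]]';  python3 - <<'E'
from h import *
im=bot.camera("wrist");s=bot.camera("scene");print(bot.get_obs()['joint_pos'].round(3))
m=bot.camera_model("scene");p=proj(m,[.58,-.045,.12]).astype(int)
b=s[p[1]-40:p[1]+40,p[0]-40:p[0]+40]
cv2.imwrite("pics/v10.png",cv2.convertScaleAbs(np.hstack([cv2.resize(im[110:310,140:360],(440,400),interpolation=cv2.INTER_CUBIC),cv2.resize(b,(360,400),interpolation=cv2.INTER_CUBIC)]),alpha=1.6,beta=10))
E
```

```text
clock: 14.65
eef_pos: [0.5798, -0.0441, 0.107]
tool_rot: [-0.477, 0.879, 0.001, -0.001]
ft_force: [-0.9, 1.3, 0.4]
grip_width: 0.0404
clock: 14.82
eef_pos: [0.5798, -0.0443, 0.1067]
tool_rot: [-0.507, 0.862, 0.001, -0.001]
ft_force: [-2.3, 0.9, -1.0]
grip_width: 0.0402
[-0.076  0.468  0.043  1.148  0.    -1.139]
```

View pics/v10.png

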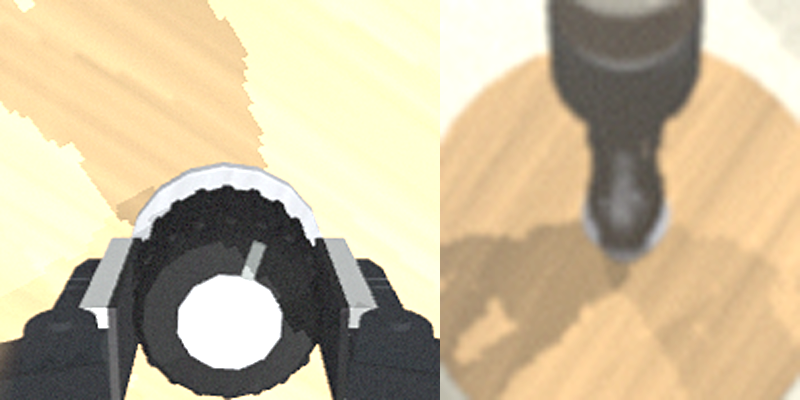

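Gripped squarely, with the mark steady in the tool's view (no slip). The upward force vanished at about 112° back, so that is the drop. Lower into the thread.

```bash
python3 -m jog '[[[0,0,-0.001,0,0,0,255],[0,0,-0.002,0,0,0,255],[0,0,-0.003,0,0,0,255],[0,0,-0.003,0,0,0,255]]]';python3 -m jog '[[[0,0,-0.001,0,0,0,255],[0,0,-0.001,0,0,0,255],[0,0,-0.001,0,0,0,255]]]';python3 -m jog '[[[0,0,-0.001,0,0,0,255],[0,0,-0.001,0,0,0,255],[0,0,-0.001,0,0,0,255]]]';python3 -m jog '[[[0,0,-0.001,0,0,0,255],[0,0,-0.001,0,0,0,255],[0,0,-0.001,0,0,0,255]]]'
```

```text
clock: 15.25
eef_pos: [0.5801, -0.0441, 0.1041]
tool_rot: [-0.508, 0.861, 0.001, -0.0]
ft_force: [-2.3, 2.3, -1.7]
grip_width: 0.0404
clock: 15.5
eef_pos: [0.5802, -0.044, 0.1038]
tool_rot: [-0.509, 0.861, 0.0, -0.0]
ft_force: [-4.5, 1.9, 2.1]
grip_width: 0.0407
clock: 15.75
eef_pos: [0.5804, -0.0439, 0.1037]
tool_rot: [-0.509, 0.861, 0.0, 0.0]
ft_force: [-5.2, 3.1, 6.5]
grip_width: 0.0403
clock: 16.0
eef_pos: [0.5805, -0.0438, 0.1036]
tool_rot: [-0.509, 0.861, 0.0, 0.001]
ft_force: [-7.3, 2.7, 11.7]
grip_width: 0.0399
```

Landed in the thread about 5 mm below the crest, with solid resistance. Now forward, the first half turn.

```bash
python3 -m jog '[[[0,0,0.002,0,0,-4,255],[0,0,0.0017,0,0,-10,255],[0,0,0.0015,0,0,-17,255],[0,0,0.0012,0,0,-24,255],[0,0,0.001,0,0,-31,255],[0,0,0.0008,0,0,-38,255],[0,0,0.0005,0,0,-45,255],[0,0,0.0003,0,0,-52,255],[0,0,0,0,0,-60,255],[0,0,0,0,0,-60,255]]]';python3 -c "
from workcell import bot
o=bot.get_obs();print([o[k].round(3) for k in('ft_force','ft_torque','joint_pos')])"
```

```text
clock: 16.83
eef_pos: [0.5816, -0.044, 0.1017]
tool_rot: [-0.009, 1.0, 0.0, 0.001]
ft_force: [-0.6, 3.2, -0.9]
grip_width: 0.0402
[array([-0.583,  3.237, -0.904]), array([0.864, 0.318, 0.002]), array([-7.600e-02,  4.720e-01,  3.600e-02,  1.133e+00,  1.000e-03,
       -9.300e-02])]
```

```bash
python3 -m jog '[[[0,0,-0.0005,0,0,-6,255],[0,0,-0.0008,0,0,-13,255],[0,0,-0.001,0,0,-20,255],[0,0,-0.0012,0,0,-27,255],[0,0,-0.0015,0,0,-34,255],[0,0,-0.0017,0,0,-41,255],[0,0,-0.002,0,0,-48,255],[0,0,-0.0022,0,0,-55,255],[0,0,-0.0025,0,0,-61,255],[0,0,-0.0025,0,0,-61,255]]]';python3 -m jog '[[[0,0,-0.0003,0,0,-6,255],[0,0,-0.0005,0,0,-13,255],[0,0,-0.0007,0,0,-20,255],[0,0,-0.0009,0,0,-27,255],[0,0,-0.0012,0,0,-34,255],[0,0,-0.0014,0,0,-41,255],[0,0,-0.0016,0,0,-48,255],[0,0,-0.0018,0,0,-55,255],[0,0,-0.002,0,0,-61,255],[0,0,-0.002,0,0,-61,255]]]';python3 -c "
from workcell import bot
o=bot.get_obs();print([o[k].round(3) for k in('ft_force','ft_torque','joint_pos')])"
```

```text
clock: 17.67
eef_pos: [0.5822, -0.0448, 0.0998]
tool_rot: [0.499, 0.867, 0.0, 0.002]
ft_force: [-0.4, 1.7, 1.1]
grip_width: 0.0402
clock: 18.5
eef_pos: [0.582, -0.0449, 0.098]
tool_rot: [0.869, 0.495, 0.001, 0.001]
ft_force: [-0.1, 0.8, 1.7]
grip_width: 0.0399
[array([-0.089,  0.795,  1.743]), array([ 0.155,  0.025, -0.027]), array([-7.600e-02,  4.750e-01,  3.000e-02,  1.123e+00, -1.000e-03,
        2.031e+00])]
```

```bash
python3 -m jog '[[[0,0,0,0,0,0,150],[0,0,0,0,0,0,0],[0,0,0,0,0,0,0],[0,0,0,0,0,0,0],[0,0,0.002,0,0,7,0],[0,0,0.002,0,0,14,0],[0,0,0.002,0,0,21,0],[0,0,0.002,0,0,28,0],[0,0,0.002,0,0,35,0],[0,0,0.002,0,0,42,0]]]';python3 -m jog '[[[0,0,0,0,0,7,0],[0,0,0,0,0,14,0],[0,0,0,0,0,21,0],[0,0,0,0,0,28,0],[0,0,0,0,0,35,0],[0,0,0,0,0,42,0],[0,0,0,0,0,49,0],[0,0,0,0,0,56,0],[0,0,0,0,0,63,0],[0,0,0,0,0,70,0]]]';python3 -m jog '[[[0,0,0,0,0,7,0],[0,0,0,0,0,14,0],[0,0,0,0,0,21,0],[0,0,0,0,0,28,0],[0,0,0,0,0,35,0],[0,0,0,0,0,42,0],[0,0,0,0,0,49,0],[0,0,0,0,0,56,0],[0,0,0,0,0,63,0],[0,0,0,0,0,70,0]]]';python3 -m jog '[[[0,0,0,0,0,0,0],[0,0,0,0,0,0,0]]]'
python3 - <<'E'
from h import *
np.set_printoptions(precision=4,suppress=True)
m=bot.camera_model("wrist");im=bot.camera("wrist");cv2.imwrite("pics/v11a.png",im);print(bot.get_obs()['joint_pos'].round(3))
pr=proj(m,[.5803,-.0445,.134]);print("pred",pr)
x0,y0=int(pr[0])-45,int(pr[1])-45;g=cv2.cvtColor(im[y0:y0+90,x0:x0+90],cv2.COLOR_BGR2HSV)
mk=((g[...,1]<60)&(g[...,2]>105)).astype(np.uint8);n,l,st,cc=cv2.connectedComponentsWithStats(mk)
for i in range(1,n):
    if st[i,4]>12:print(st[i,4],cc[i]+[x0,y0],st[i,2:4],onz(m,cc[i]+[x0,y0],.134))
E
```

```text
clock: 19.33
eef_pos: [0.5805, -0.0445, 0.0988]
tool_rot: [0.632, 0.775, -0.0, -0.0]
ft_force: [-0.6, -0.8, 0.6]
grip_width: 0.0857
clock: 20.17
eef_pos: [0.5805, -0.0445, 0.0988]
tool_rot: [0.074, 0.997, -0.0, -0.0]
ft_force: [-0.6, 0.7, -0.4]
grip_width: 0.0857
clock: 21.0
eef_pos: [0.5805, -0.0445, 0.0988]
tool_rot: [-0.512, 0.859, 0.0, -0.0]
ft_force: [-0.1, -0.6, -0.4]
grip_width: 0.0853
clock: 21.17
eef_pos: [0.5806, -0.0444, 0.0989]
tool_rot: [-0.508, 0.862, 0.0, -0.0]
ft_force: [-0.1, -0.5, -0.2]
grip_width: 0.0854
[-0.076  0.474  0.031  1.128 -0.    -1.141]
pred [251.4118 266.3764]
172 [211.9477 231.8837] [13 31] [ 0.5869 -0.0661  0.134 ]
1989 [257.3519 270.7722] [53 63] [ 0.5791 -0.0415  0.134 ]
```

```bash
python3 -m jog '[[[0,0,0,0,0,0,255],[0,0,0,0,0,0,255],[0,0,0,0,0,0,255],[0,0,0,0,0,0,255],[0,0,0,0,0,0,255],[0,0,0,0,0,0,255],[0,0,0,0,0,0,255]]]'; python3 -m jog '[[[0,0,-0.0002,0,0,-4,255],[0,0,-0.0004,0,0,-10,255],[0,0,-0.0006,0,0,-17,255],[0,0,-0.0008,0,0,-24,255],[0,0,-0.001,0,0,-31,255],[0,0,-0.0013,0,0,-38,255],[0,0,-0.0015,0,0,-45,255],[0,0,-0.0017,0,0,-52,255],[0,0,-0.002,0,0,-60,255],[0,0,-0.002,0,0,-60,255]]]'
```

```text
clock: 21.8
eef_pos: [0.5809, -0.0443, 0.0994]
tool_rot: [-0.509, 0.861, -0.0, 0.0]
ft_force: [0.2, -0.0, 3.4]
grip_width: 0.04
clock: 22.63
eef_pos: [0.5806, -0.0441, 0.0974]
tool_rot: [-0.009, 1.0, 0.0, 0.0]
ft_force: [-1.3, 0.6, 3.4]
grip_width: 0.0402
```

```bash
python3 -m jog '[[[0,0,-0.0002,0,0,-6,255],[0,0,-0.0004,0,0,-13,255],[0,0,-0.0006,0,0,-20,255],[0,0,-0.0008,0,0,-27,255],[0,0,-0.001,0,0,-34,255],[0,0,-0.0013,0,0,-41,255],[0,0,-0.0015,0,0,-48,255],[0,0,-0.0017,0,0,-55,255],[0,0,-0.002,0,0,-61,255],[0,0,-0.002,0,0,-61,255]]]';python3 -m jog '[[[0,0,-0.0002,0,0,-6,255],[0,0,-0.0004,0,0,-13,255],[0,0,-0.0006,0,0,-20,255],[0,0,-0.0008,0,0,-27,255],[0,0,-0.001,0,0,-34,255],[0,0,-0.0013,0,0,-41,255],[0,0,-0.0015,0,0,-48,255],[0,0,-0.0017,0,0,-55,255],[0,0,-0.002,0,0,-62,255],[0,0,-0.002,0,0,-62,255]]]';python3 -m jog '[[[0,0,0.0005,0,0,0,255],[0,0,0.0005,0,0,0,255]]]'
python3 - <<'E'
from h import *
np.set_printoptions(precision=4,suppress=True)
o=bot.get_obs();print([o[k].round(3) for k in('clock','ft_force','ft_torque','joint_pos') if k!='clock'])
m=bot.camera_model("wrist");im=bot.camera("wrist");np.savez("wr12.npz",K=m["K"],T=m["T"]);cv2.imwrite("pics/v12a.png",im)
s=bot.camera("scene");p=proj(bot.camera_model("scene"),[.58,-.045,.11]).astype(int)
b=s[p[1]-50:p[1]+50,p[0]-50:p[0]+50]
cv2.imwrite("pics/v12.png",cv2.convertScaleAbs(np.hstack([cv2.resize(im[110:310,140:360],(440,400),interpolation=cv2.INTER_CUBIC),cv2.resize(b,(360,400),interpolation=cv2.INTER_CUBIC)]),alpha=1.6,beta=10))
E
```

```text
clock: 23.47
eef_pos: [0.5808, -0.044, 0.0955]
tool_rot: [0.499, 0.867, 0.0, 0.0]
ft_force: [-1.2, 1.2, 3.8]
grip_width: 0.0402
clock: 24.3
eef_pos: [0.5812, -0.0443, 0.0935]
tool_rot: [0.873, 0.487, 0.001, 0.0]
ft_force: [0.1, 1.4, 3.6]
grip_width: 0.0399
clock: 24.47
eef_pos: [0.5807, -0.0444, 0.0934]
tool_rot: [0.873, 0.488, -0.0, 0.0]
ft_force: [0.3, 0.0, 1.7]
grip_width: 0.0401
[array([0.281, 0.017, 1.713]), array([ 0.108, -0.096,  0.007]), array([-0.076,  0.479,  0.024,  1.115, -0.   ,  2.046])]
```

View pics/v12.png

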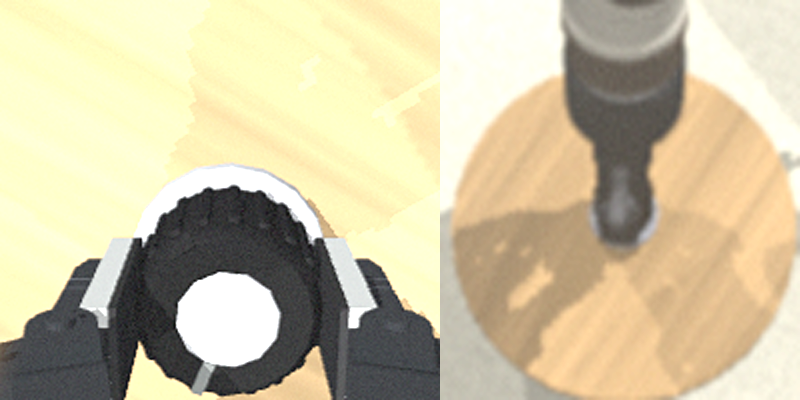

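The mark has come round opposite in the tool's view, as expected after the regrip, and the knob is gripped upright. Final check of the surroundings.

Run:
```python
from h import *
c=lambda a:cv2.resize(a,(400,300),interpolation=cv2.INTER_AREA)
s,t=bot.camera("scene"),bot.camera("top")
cv2.imwrite("pics/v13.png",np.vstack([np.hstack([c(s),c(t)]),np.hstack([c(cv2.imread("pics/scene0.png")),c(cv2.imread("pics/top0.png"))])]))
```

```text
(no output)
```

View pics/v13.png

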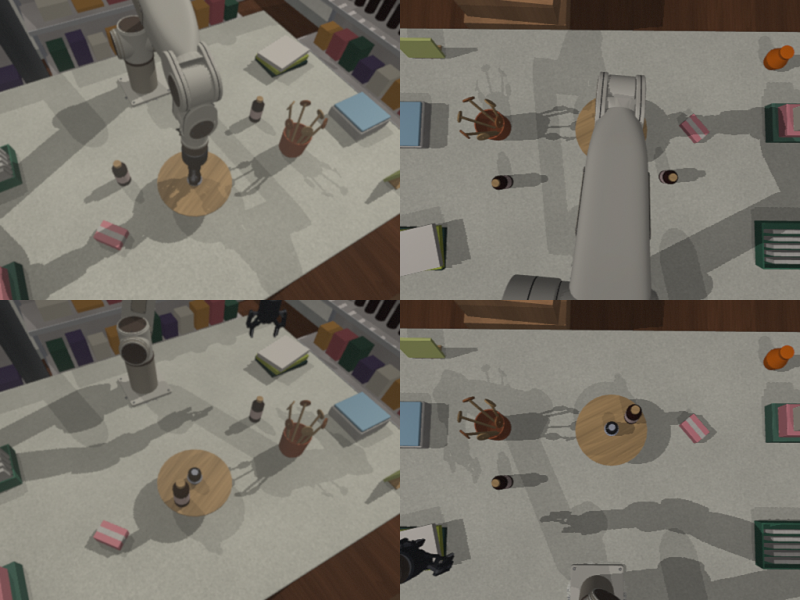

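The moved bottle stands upright at (120,172) in the scene view, clear of the tray. The soap box, spare bottle and crock are where they were. Handing in.

```bash
python3 -c "
from workcell import bot
print(bot.job_done())"
```

```text
the job is handed in; nothing more can be done
None
```

The job is handed in at about 24.5 s on the robot's clock: the bolt is started one turn and not tight, and the gripper still holds the knob upright.

- **Bottle:** It stands upright on the counter at about (0.42, -0.25), clear of the tray. The last pictures show the spare bottle, crock and soap box where they were.
- **Turning back:** I turned the bolt counter-clockwise about 118°. It climbed 2 mm per 60°, and the upward force vanished at about 112°, which I took as the drop. I then lowered it until it met firm resistance, about 4.8 mm below the highest point.
- **Turning forward:** I turned it clockwise 365° with one regrip halfway, allowing for the few degrees I had gone past the drop. The tool came down 11.7 mm, so the flange should be about 6 mm above the tray. The final push was light, about 2 N, and the mark showed no slip in the jaws.

**Failed or disagreeing checks:**
- **First grasp missed:** The first try closed the fingers on top of the knob with about 9 N, because the fingertips stand about 22 mm farther back than `bot.tip_extent` says. The bolt leaned a little during this, but was upright and not noticeably turned once I lifted off.
- **Drop measured short:** The 4.8 mm drop is less than the nominal 6 mm. I put this down to thread play and a little slip in the grip.
- **Final height inferred:** I took the final flange height from the turn and the tool's travel, and did not measure it in the pictures.

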